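# Probe the post socket and fit the post that suits its depth

## Task

Find out how deep the blind post socket in the wooden block is: take the steel depth rod out of its rest hole in the same block, let its tip rest on the bottom of the socket for a moment, and put it back upright in its rest hole, fully home. Then stand in the socket the one wooden post that sits on the bottom with 30 mm showing above the block, let go of it, and leave the other post standing where it is.

Things in the scene. Friction and masses are not known exactly. Their poses are not given: they have to be found in the camera images.
- socket_block: Fixed wooden block, 60 (x) x 150 (y) x 80 mm high, y from -30 to +120. Origin on the worktop below the centre of the post socket, z up. Socket: the wider hole in the top, 25 mm across, chamfered, flat bottom either 25 or 55 mm below the block's top (varies, to be found out). Rest hole of the rod: the narrower hole, 90 mm from the socket along +y, 15 mm across, chamfered, 50 mm deep.
- depth_rod: Loose steel rod, 110 mm long, about 90 g: shaft 10 mm across and 75 mm long with black rings 25 and 55 mm above the tip; on top a ribbed dark grip 20 mm across, 35 mm high. Origin at the tip, z along the rod to the grip. Starts upright in its rest hole, tip on the hole's bottom, so the grip begins 25 mm above the block.
- post_short: Short round post of pale wood, 18 mm in diameter and 55 mm long, flat ends, about 60 g, standing loose on the worktop. Origin at the centre of its foot, z along the post to its top.
- post_long: Long round post of pale wood, 18 mm in diameter and 85 mm long, flat ends, about 70 g, standing loose on the worktop. Origin at the centre of its foot, z along the post to its top.
Not all that is in view belongs to the job. What is meant by the depth_rod is not pink, and is the smaller of those in its own colour.

How it is judged:
On the way, in this order (a step that is already met when the one before it is completed fails the run):
1. the tip of the depth rod rests on the bottom of the post socket (horizontal distance between depth_rod and socket_block below 0.012 m and (z of depth_rod in the frame of socket_block between 0.05 and 0.06 m or z of depth_rod in the frame of socket_block between 0.02 and 0.03 m) and linear speed of depth_rod below 0.02 m/s), for 0.1 s.
2. the depth rod stands in its rest hole again, fully home (x of depth_rod in the frame of socket_block between -0.01 and 0.01 m and y of depth_rod in the frame of socket_block between 0.08 and 0.1 m and z of depth_rod in the frame of socket_block between 0.025 and 0.035 m and angle between depth_rod's own z axis and vertical below 0.2 rad and linear speed of depth_rod below 0.02 m/s), for 0.1 s.
At the end, for the whole second after the job is handed in: Depth rod back in its rest hole (10 mm sideways, 5 mm of the bottom); one post in the socket, its top 30 +-5 mm above the block (short post if 25 mm deep, long if 55 mm), 10 mm of the axis; the other post within 30 mm of its start; all tilted under 0.2 rad, at rest (all of step 2 and ((horizontal distance between post_short and socket_block below 0.01 m and z of post_short in the frame of socket_block between 0.05 and 0.06 m and angle between each of post_short, post_long's own z axis and vertical below 0.2 rad and linear speed of post_short below 0.02 m/s and distance of post_long from where it was at the start of the episode below 0.03 m) or (horizontal distance between post_long and socket_block below 0.01 m and z of post_long in the frame of socket_block between 0.02 and 0.03 m and angle between each of post_long, post_short's own z axis and vertical below 0.2 rad and linear speed of post_long below 0.02 m/s and distance of post_short from where it was at the start of the episode below 0.03 m))); the robot touches nothing.
It also fails if it takes over 61 s, if anything falls off the work surface, if the arm or the gripper's body presses on something with over 40 N, if the wrist force passes 120 N, or if a joint passes its speed limit or range.

## Robot

A 7-joint arm with a two-finger parallel gripper is mounted at the origin on a cart in front of the work surface, level with it; the furniture and walls round the work are solid. World frame = base frame: x ahead of the robot, y to its left, z up, the work surface at z = 0. Lengths are in m, angles in rad, forces in N, time in s.
With the tool pointing down it reaches from about 0.425 to 0.825 m from the base axis. Payload 3.6 kg.
Tool frame: the origin (TCP) lies on the centre line of the jaws, within the pads' length; the fingertips stand 19 mm ahead of it and the grasp point (between the pads) is the TCP; x points along the fingers, y is the direction in which the jaws open and shut, and the axes are right-handed (so a half turn about x gives the same grasp; the last joint's range is limited). The gripper opens to 93 mm and grips with 3 to 60 N. Pads are 15 mm wide; open, the fingers measure 128 mm over their backs; the gripper's body (75 mm by 188 mm) begins 65 mm behind the grasp point.
Start: joints at [1.222, 0.615, -0.013, 1.423, 0.008, 1.103, -0.04], TCP at [0.206, -0.617, 0.238] pointing down, gripper open.
Joint ranges: [-3.12, 3.12], [-0.3, 2.06], [-1.34, 1.32], [0.26, 2.42], [-1.36, 4.5], [0.01, 1.98], [-2.84, 2.84]. Speed limits (rad/s): [2.79, 2.79, 3.14, 3.14, 3.14, 3.14, 3.14].

## Interface

Orientations are given as a rotation vector (axis times angle).
In Python, from cell import ctrl gives the robot as it stands. Calls block until the motion is done:
- ctrl.reach(position, orientation): joint-space move of the TCP to a pose.
- ctrl.move_linear(position, rotation=None, speed=0.15, contact_N=None): straight line of the TCP; rotation=None keeps the orientation; speed is the mean speed in m/s. With contact_N (N) it stops when the force on the tool has changed by that much, and returns True; else False.
- ctrl.movej(angles): joint-space move.
- ctrl.gripper_to(opening): finger opening in m; the grip force is fixed at half the most; returns when the fingers have stopped.
- ctrl.sleep(seconds).
- ctrl.inverse_kinematics(position, orientation): joint angles nearest the present ones, or None.
- ctrl.state(): the state.
- ctrl.camera(name): name is "side" or "top" or "wrist"; returns a dict with "image" (400x640x3 uint8, blue, green, red), "fx", "fy", "cx", "cy" (pixels), "R" (3x3) and "t" (3): a world point X has camera coordinates R X + t. Camera axes: x right, y down, z forward; pixel columns grow to the right and rows downward; lengths in m; the calibration is good to about 2 mm. A picture is of the moment at which its call begins. There is no depth.
A pose or a line that the arm cannot do raises ctrl.MotionError and nothing moves.
- ctrl.job_done(): hands the job in, once; it reports no verdict.
The state is a dict: "time_s": time; "q": joint angles; "qd": joint speeds; "tau": joint torques, N m; "eef_pos": TCP position; "ee_rot": TCP orientation; "force": force on the tool from outside, world axes, zero at the start; "ft_torque": the same for the moment, N m; "grip_width": finger opening in m.
Only numpy, scipy, OpenCV 4.12 (cv2) and the standard library are available. Lean on these libraries where they do the work, as an engineer would, in place of code of your own. Each camera call takes 0.05 s, during which the arm holds its last target. There are 200 camera calls.

## Working session

There is one attempt and no reset: what is moved stays moved. The work goes in short steps, each a Python script; the robot and the scene stay as the last script left them, time stands still between calls to the robot, and variables do not carry over. Pictures are saved under pics/ and viewed, about 8 in all and at most 12, crops included, and the job is handed in when it is done.

```bash
mkdir -p pics; cat > h.py <<'E'
import numpy as np, cv2, pickle
from cell import ctrl
def snap(n,tag):
    c=ctrl.camera(n); cv2.imwrite(f'pics/{tag}.png',c['image']); pickle.dump(c,open(f'pics/{tag}.pkl','wb')); return c
def load(tag): return pickle.load(open(f'pics/{tag}.pkl','rb'))
def ray(c,u,v):
    R=np.array(c['R']);t=np.array(c['t']); o=-R.T@t
    d=R.T@np.array([(u-c['cx'])/c['fx'],(v-c['cy'])/c['fy'],1]); return o,d/np.linalg.norm(d)
def plane(c,u,v,z):
    o,d=ray(c,u,v); return o+d*(z-o[2])/d[2]
def proj(c,X):
    p=np.array(c['R'])@np.array(X)+np.array(c['t']); return c['fx']*p[0]/p[2]+c['cx'],c['fy']*p[1]/p[2]+c['cy']
E
python3 - <<'E'
from h import *
for n in('top','side'):
    c=snap(n,n+'0'); print(n,c['fx'],c['cx'],c['cy'],(-np.array(c['R']).T@np.array(c['t'])).round(3)); print(np.array(c['R']).round(3))
s=ctrl.state(); print(s['time_s'],s['ee_rot'],s['grip_width'])
E
```

```text
top 364.31447835369397 324.871165391995 198.43742162051845 [ 0.257 -0.032  1.124]
[[ 0.013 -1.     0.022]
 [-0.982 -0.017 -0.186]
 [ 0.187 -0.02  -0.982]]
side 420.1000244676638 320.0391998841677 200.15776402563833 [ 0.415 -0.906  0.553]
[[ 0.999 -0.044  0.016]
 [-0.009 -0.508 -0.861]
 [ 0.046  0.86  -0.508]]
0.1 [ 2.04791062  0.33493079 -2.04875423] 0.09296820648596961
```

View pics/top0.png

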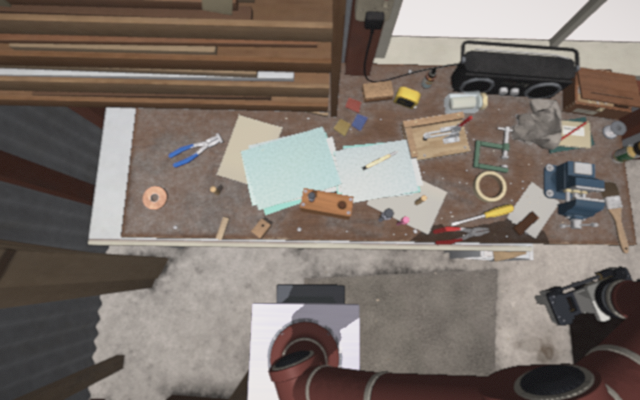

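View pics/side0.png

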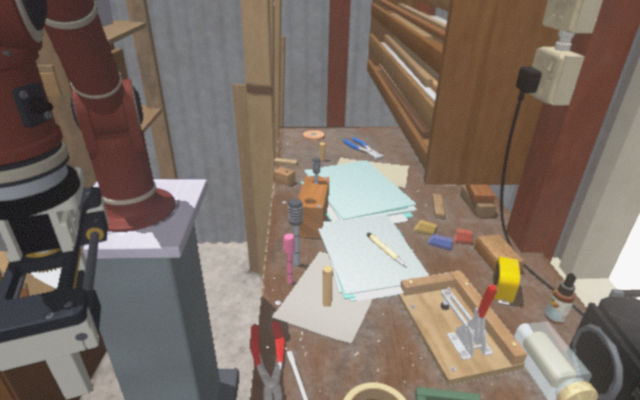

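```bash
python3 - <<'E'
from h import *
t=load('top0');s=load('side0')
a=cv2.resize(t['image'][170:250,195:445],None,fx=3.2,fy=3.2,interpolation=cv2.INTER_CUBIC)
b=cv2.resize(s['image'][125:315,260:440],None,fx=1.75,fy=1.75,interpolation=cv2.INTER_CUBIC)
o=np.zeros((600,800,3),np.uint8);o[:256]=a;o[260:260+b.shape[0],:b.shape[1]]=b
cv2.imwrite('pics/crop0.png',o)
for uv in[(302,190),(352,195),(352,216),(302,212),(310,198),(345,200)]: print(uv,plane(t,*uv,.08).round(3))
E
```

```text
(302, 190) [0.479 0.014 0.08 ]
(352, 195) [ 0.467 -0.132  0.08 ]
(352, 216) [ 0.405 -0.132  0.08 ]
(302, 212) [0.414 0.013 0.08 ]
(310, 198) [ 0.456 -0.01   0.08 ]
(345, 200) [ 0.452 -0.112  0.08 ]
```

View pics/crop0.png

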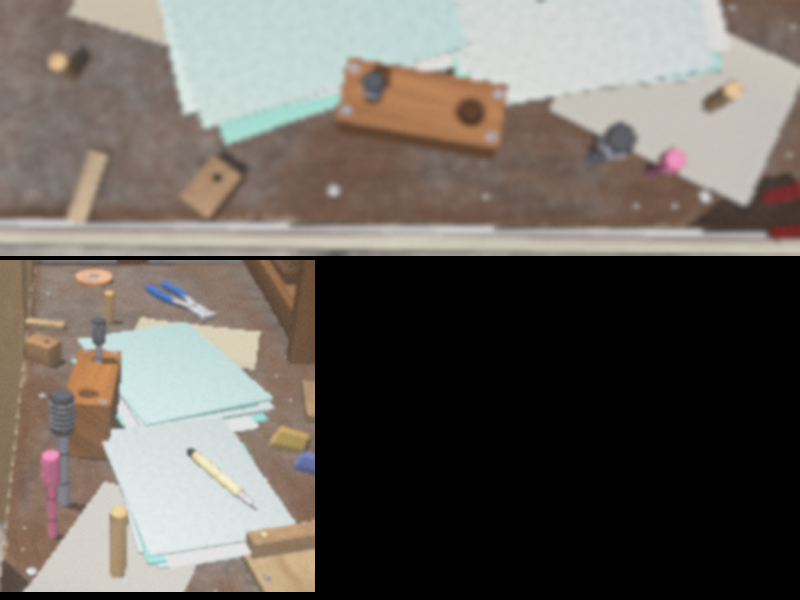

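Candidates for the rod: grey one in the block (top 312,195; side 317,165), a big grey one on the table (top 388,213; side 296,215), and a pink one (top 405,219; side 289,255). The pink one is ruled out. The grey in the block is the smaller of the two greys and stands in the narrower hole, so I choose it. The crop agrees: socket at top (342,204), short post at (214,189) and long post at (424,198), by their side-view heights, which I'll check next.

```bash
python3 - <<'E'
from h import *
t=load('top0');s=load('side0')
S=plane(t,342.2,204.4,.08);G=plane(t,312.2,194.8,.14)
print('sock',S,'rod',G,'dist',np.linalg.norm((S-G)[:2]))
a=np.arctan2(*(S-G)[:2])
print('yaw',np.degrees(np.arctan2((G-S)[1],(G-S)[0])-np.pi/2))
print('side proj socket',proj(s,S),'grip top',proj(s,G))
for n,u,v,us,vs,vf in[('near',424,198,327.5,265.5,305),('far',213.5,189,322.5,142,160)]:
    for h in(.055,.085):
        P=plane(t,u,v,h); print(n,h,P.round(3),'side top',np.round(proj(s,P),1),'foot',np.round(proj(s,P*[1,1,0]),1))
for n,u,v,h in[('big',388,213,.15),('pink',405,219,.11)]: print(n,plane(t,u,v,h).round(3))
print(ctrl.state()['eef_pos'])
from scipy.spatial.transform import Rotation as Ro
print(Ro.from_rotvec(ctrl.state()['ee_rot']).as_matrix().round(2))
E
```

```text
sock [ 0.43858042 -0.10359436  0.08      ] rod [ 0.45355568 -0.01668424  0.14      ] dist 0.08819085412140373
yaw -9.776492404179889
side proj socket (np.float64(311.0325254383157), np.float64(200.32886444550323)) grip top (np.float64(316.6408388893812), np.float64(159.03935870033712))
near 0.055 [ 0.467 -0.351  0.055] side top [330.7 284.8] foot [329.9 307.9]
near 0.085 [ 0.461 -0.343  0.085] side top [327.5 268.1] foot [326.3 304.4]
far 0.055 [0.483 0.279 0.055] side top [322.3 143.2] foot [322.  159.7]
far 0.085 [0.477 0.27  0.085] side top [320.6 135. ] foot [320.1 160.9]
big [ 0.405 -0.223  0.15 ]
pink [ 0.395 -0.279  0.11 ]
[ 0.20540217 -0.61599539  0.23660292]
[[-0.    0.32 -0.95]
 [ 0.   -0.95 -0.32]
 [-1.   -0.    0.  ]]
```

Long post near (0.461,-0.343) and short far (0.483,0.279): the heights agree in both views. Now I'll refine with the wrist camera.

```bash
cat >> h.py <<'E'
from scipy.spatial.transform import Rotation as Ro
def down(ang):
    y=np.array([np.cos(ang),np.sin(ang),0]);x=np.array([0,0,-1.]);return Ro.from_matrix(np.c_[x,y,np.cross(x,y)]).as_rotvec()
E
python3 - <<'E'
from h import *
a=np.radians(-9.8)
for ang in(a,a+np.pi):
    print([np.round(q,2) if q is not None else None for q in[ctrl.inverse_kinematics([*p],down(ang)) for p in[(.446,-.06,.30),(.4386,-.1036,.12),(.4536,-.0167,.125),(.46,-.343,.08),(.483,.279,.05)]]])
q0=ctrl.inverse_kinematics([.446,-.06,.30],down(a)); q1=ctrl.inverse_kinematics([.446,-.06,.30],down(a+np.pi))
q=ctrl.state()['q']; ang=min([a,a+np.pi],key=lambda z:np.abs(np.array(ctrl.inverse_kinematics([.446,-.06,.30],down(z)))-q)[6]); print(ang)
ctrl.gripper_to(.06)
ctrl.reach([.446,-.06,.30],down(ang))
c=snap('wrist','w1'); s=ctrl.state(); print(s['time_s'],s['eef_pos'],s['q'])
print((-np.array(c['R']).T@np.array(c['t'])).round(3),np.array(c['R']).round(2))
print(proj(c,[.4386,-.1036,.08]),proj(c,[.4536,-.0167,.14]))
E
```

```text
[array([ 0.47,  0.27, -0.49,  1.86,  0.14,  1.05, -0.25]), array([ 0.4 ,  0.51, -0.31,  2.11,  0.28,  0.56, -0.28]), array([ 0.23,  0.51, -0.34,  2.09,  0.3 ,  0.59, -0.49]), array([ 0.74,  0.7 , -0.22,  1.81,  0.23,  0.66,  0.22]), array([-0.31,  0.76, -0.41,  1.86,  0.49,  0.62, -1.19])]
[array([ 0.89,  0.42, -1.14,  1.85,  0.42,  1.14,  2.57]), array([-0.13,  0.53,  0.45,  2.12, -0.42,  0.57, -2.69]), array([ 0.7 ,  0.76, -1.15,  2.08,  0.91,  0.93,  2.  ]), array([ 0.31,  0.74,  0.47,  1.82, -0.5 ,  0.7 , -2.25]), array([ 0.07,  1.04, -1.15,  1.85,  1.11,  1.07,  1.42])]
-0.1710422666954443
3.0667 [ 0.44612405 -0.06119395  0.29978354] [ 0.46814043  0.26791821 -0.48858691  1.85962905  0.14399466  1.04898577
 -0.25126117]
[0.46  0.02  0.447] [[ 0.99 -0.17 -0.  ]
 [-0.16 -0.94  0.3 ]
 [-0.05 -0.29 -0.96]]
(np.float64(318.21130891257724), np.float64(210.3713841669207)) (np.float64(318.0054461428493), np.float64(139.09577983050616))
```

View pics/w1.png

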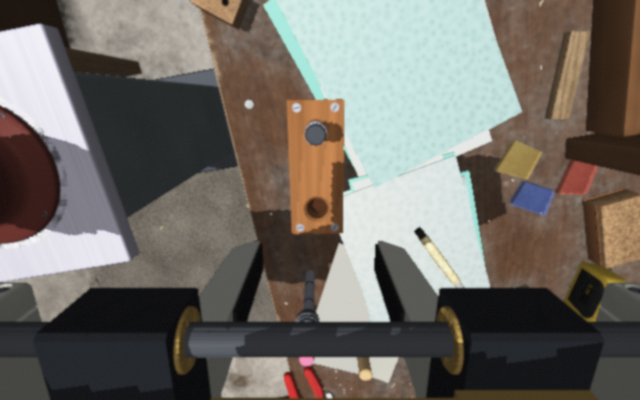

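The wrist view shows the socket at about (317,207), the grip cap at about (316,130) and the block top spanning (289,99) to (342,234). Next I'll measure these by mask.

```bash
python3 - <<'E'
from h import *
c=load('w1');im=c['image'];hsv=cv2.cvtColor(im,cv2.COLOR_BGR2HSV)
m=cv2.inRange(hsv,(4,110,95),(18,255,255)); m[:,:270]=0;m[:,365:]=0;m[:85]=0;m[245:]=0
k=max(cv2.findContours(m,cv2.RETR_EXTERNAL,cv2.CHAIN_APPROX_NONE)[0],key=cv2.contourArea)
P=np.array([plane(c,*p[0],.08)[:2] for p in k],np.float32)
(cx,cy),wh,an=cv2.minAreaRect(P*1000); print('block rect',cx,cy,wh,an)
g=cv2.cvtColor(im,cv2.COLOR_BGR2GRAY)
print(cv2.boundingRect(k))
d=cv2.inRange(hsv,(0,0,0),(180,255,75)); r=np.zeros_like(d); r[192:224,300:334]=d[192:224,300:334]
k2=max(cv2.findContours(r,0,1)[0],key=cv2.contourArea);e=cv2.minEnclosingCircle(k2);print('socket',e,plane(c,*e[0],.08))
gr=cv2.inRange(hsv,(0,0,0),(180,80,255)); r=np.zeros_like(d); r[115:152,300:332]=gr[115:152,300:332]
k3=max(cv2.findContours(r,0,1)[0],key=cv2.contourArea);x,y,w,h=cv2.boundingRect(k3);print('grip',x,y,w,h)
for z in(.14,.105):print(z,plane(c,316,131,z),proj(c,[.4536,-.0167,z]))
o=np.hstack([cv2.resize(a,None,fx=6,fy=6,interpolation=cv2.INTER_CUBIC) for a in(im[90:190,284:348],cv2.cvtColor(m,8)[90:190,284:348])])
cv2.imwrite('pics/c2.png',cv2.resize(im[90:240,280:350],None,fx=4,fy=4,interpolation=cv2.INTER_CUBIC))
E
```

```text
block rect 437.13226318359375 -49.15806579589844 (163.55116271972656, 79.03175354003906) 83.49298095703125
(270, 87, 75, 148)
socket ((315.0, 208.0), 8.944372177124023) [ 0.43547571 -0.10014701  0.08      ]
grip 305 121 22 24
0.14 [ 0.45306988 -0.00933295  0.14      ] (np.float64(318.0054461428493), np.float64(139.09577983050616))
0.105 [ 0.4522578  -0.01265797  0.105     ] (np.float64(318.02865936123277), np.float64(134.81846796505712))
```

View pics/c2.png

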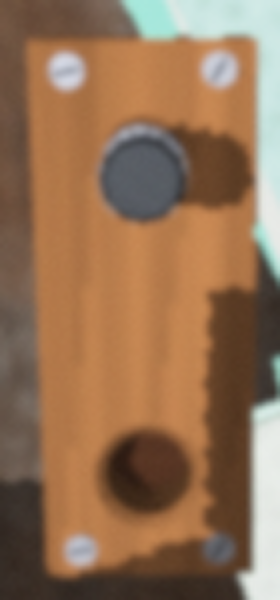

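```bash
python3 - <<'E'
from h import *
c=load('w1')
C=np.array([plane(c,*p,.08)[:2] for p in[(286.5,99.5),(344.2,99.5),(343.2,233.5),(291.7,234.5)]])
print(C.round(4)); print('sides',[np.linalg.norm(C[i]-C[i-1]).round(4) for i in range(4)])
v=(C[0]+C[1]-C[2]-C[3])/2; L=v/np.linalg.norm(v); print('yaw',np.degrees(np.arctan2(-L[0],L[1])))
S=C.mean(0)-L*.045; print('sock from corners',S,'rest',S+.09*L)
S2=plane(c,316.75,207.5,.08)[:2]; G=plane(c,316,134.5,.14)[:2]; print('sock hole',S2,'rod cap',G,np.linalg.norm(G-S2))
E
```

```text
[[ 0.4271  0.022 ]
 [ 0.4862  0.0116]
 [ 0.4625 -0.1368]
 [ 0.4028 -0.1277]]
sides [np.float64(0.1516), np.float64(0.06), np.float64(0.1503), np.float64(0.0603)]
yaw -9.125747381399973
sock from corners [ 0.43750889 -0.10214934] rest [ 0.45178305 -0.0132885 ]
sock hole [ 0.43755131 -0.09989822] rod cap [ 0.45253292 -0.01237152] 0.08879961775872813
```

```bash
cat >> h.py <<'E'
yaw=np.radians(-9.1); L=np.array([-np.sin(yaw),np.cos(yaw)]); REST=np.array([.4522,-.0128]); SOCK=REST-.09*L
RV=down(yaw)
E
python3 - <<'E'
from h import *
print(SOCK)
ctrl.reach([*REST,.20],RV)
ctrl.move_linear([*REST,.125],speed=.1,contact_N=6)
ctrl.gripper_to(0.0); s=ctrl.state(); print(s['grip_width'],s['eef_pos'],s['force'])
z0=s['eef_pos'][2]
ctrl.move_linear([*REST,.205],speed=.08); s=ctrl.state(); print(s['grip_width'],s['eef_pos'],s['force'])
ctrl.move_linear([*SOCK,.205],speed=.12)
h=ctrl.move_linear([*SOCK,z0-.030+.025],speed=.05,contact_N=5); s=ctrl.state()
print('contact',h,s['eef_pos'],s['force'],'tip below block', .08-(s['eef_pos'][2]-z0+.03),s['time_s'],s['grip_width'])
snap('side','s2')
E
```

```text
[ 0.43796577 -0.10166724]
0.01956202416261261 [ 0.45214714 -0.01278823  0.1250123 ] [-0.62424272  0.57131512  0.33980743]
0.019191479303558464 [ 0.45176622 -0.01287996  0.20453556] [-0.98393899  0.53076992 -0.43169925]
contact True [ 0.43826553 -0.10167587  0.14943359] [-0.03081639 -0.41198076  4.12006288] tip below block 0.025578709445980854 8.3417 0.01918720100351689
```

Depth is about 25.6 mm, so the socket is 25 mm deep and takes the short post. I'll hold briefly, then return the rod.

```bash
python3 - <<'E'
from h import *
ctrl.sleep(.5); s=ctrl.state(); print(s['eef_pos'],s['force'],np.abs(s['qd']).max())
c=snap('wrist','w2')
ctrl.move_linear([*SOCK,.205],speed=.1)
ctrl.move_linear([*REST,.205],speed=.12)
h=ctrl.move_linear([*REST,.1235],speed=.05,contact_N=6); s=ctrl.state(); print(h,s['eef_pos'],s['force'],s['time_s'])
E
```

```text
[ 0.43791604 -0.10176322  0.14946999] [2.47720836 0.26837501 2.61428651] 0.0014133818244509056
True [ 0.45226006 -0.01269812  0.12442449] [-0.53513056 -0.28761517  4.43280875] 12.1
```

```bash
python3 - <<'E'
from h import *
ctrl.gripper_to(.06); ctrl.sleep(.2)
ctrl.move_linear([*REST,.22],speed=.1)
ctrl.reach([.446,-.06,.30],RV)
c=snap('wrist','w3');s2=load('s2')['image'];d=snap('side','s3')['image']
f=lambda a:cv2.resize(a,None,fx=3,fy=3,interpolation=cv2.INTER_CUBIC)
cv2.imwrite('pics/c3.png',np.hstack([f(a) for a in(c['image'][90:240,280:350],s2[120:270,270:355],d[120:270,270:355])])); print(ctrl.state()['time_s'],proj(d if 0 else load('s3'),[*REST,.14]))
E
```

```text
14.8 (np.float64(315.9976476452184), np.float64(158.3361711389284))
```

View pics/c3.png

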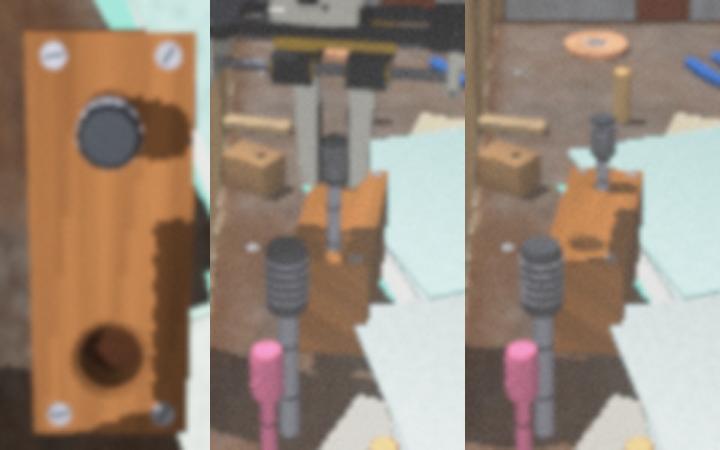

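Left: the rod is back in its hole exactly as at the start. Middle: the rod stood in the socket with most of its shaft showing, which fits a depth of 25 mm. Right: the short post is at side (322,142). Next I'll fix the short post's position with the wrist camera.

```bash
python3 - <<'E'
from h import *
ctrl.reach([.47,.29,.28],RV)
c=snap('wrist','w4'); P=np.array([.483,.279,.055]); u,v=np.round(proj(c,P)).astype(int); print(u,v,ctrl.state()['time_s'],ctrl.state()['eef_pos'])
im=c['image']; u0,v0=u-50,v-50
cv2.imwrite('pics/c4.png',cv2.resize(im[v0:v0+100,u0:u0+100],None,fx=5,fy=5,interpolation=cv2.INTER_CUBIC)); print(u0,v0)
hsv=cv2.cvtColor(im,cv2.COLOR_BGR2HSV)[v0:v0+100,u0:u0+100]
m=cv2.inRange(hsv,(8,60,150),(28,255,255))
for k in cv2.findContours(m,0,1)[0]:
    if cv2.contourArea(k)>60:
        (x,y),r=cv2.minEnclosingCircle(k); print(x+u0,y+v0,r,cv2.contourArea(k),plane(c,x+u0,y+v0,.055))
E
```

```text
330 179 16.175 [0.47091587 0.28810682 0.27976599]
280 129
328.0 175.57143020629883 7.693194389343262 133.0 [0.4810105  0.28308817 0.055     ]
```

View pics/c4.png

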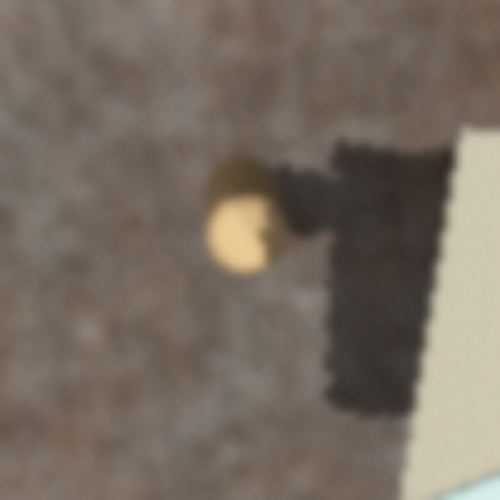

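The post top's disc is centred at pixel (329,176), with the post nearly under the camera and nothing else near it.

```bash
python3 - <<'E'
from h import *
c=load('w4'); p=plane(c,329.2,175.8,.055)[:2]; print(p)
ctrl.reach([*p,.13],RV)
ctrl.move_linear([*p,.048],speed=.1,contact_N=6)
ctrl.gripper_to(0.0); s=ctrl.state(); print(s['grip_width'],s['eef_pos']); z0=s['eef_pos'][2]
ctrl.move_linear([*p,.22],speed=.15); print(ctrl.state()['grip_width'])
W=SOCK+np.array([.0,.0])
ctrl.reach([*W,.22],RV)
ctrl.move_linear([*W,z0+.09],speed=.12)
snap('wrist','w5'); snap('side','s5')
h=ctrl.move_linear([*W,z0+.05],speed=.04,contact_N=5); s=ctrl.state()
print(h,s['eef_pos'],'foot z',s['eef_pos'][2]-z0,s['force'],s['grip_width'],s['time_s'])
E
```

```text
[0.48230345 0.2826122 ]
0.017392265647881208 [0.48228425 0.28262809 0.04803271]
0.017468291368344928
True [ 0.43768719 -0.10161786  0.10276975] foot z 0.05473704624284091 [-1.19874794  0.44950133  3.15158308] 0.01726472677466583 23.0333
```

Foot at z = 0.0547, so it is on the bottom. Release, retreat and check.

```bash
python3 - <<'E'
from h import *
ctrl.gripper_to(.05); ctrl.sleep(.2)
ctrl.move_linear([*SOCK,.22],speed=.1)
ctrl.reach([.446,-.06,.30],RV); ctrl.sleep(.3)
c=snap('wrist','w6');s=snap('side','s6')
f=lambda a:cv2.resize(a,None,fx=3,fy=3,interpolation=cv2.INTER_CUBIC)
cv2.imwrite('pics/c6.png',np.hstack([f(c['image'][90:260,280:350]),f(s['image'][145:315,270:360])]))
print(ctrl.state()['time_s'],'expect post top',proj(c,[*SOCK,.11]),proj(s,[*SOCK,.11]),'rod',proj(c,[*REST,.14]),proj(s,[*REST,.14]))
a,b=load('side0')['image'],s['image']; print('long post change',cv2.absdiff(a,b)[255:312,315:342].mean())
E
```

```text
26.1333 expect post top (np.float64(317.99562465964925), np.float64(218.72024670105733)) (np.float64(310.8003507913212), np.float64(188.05745602635002)) rod (np.float64(317.8362415023989), np.float64(135.7892025198259)) (np.float64(315.9976476452184), np.float64(158.3361711389284))
long post change 1.4253844487762617
```

View pics/c6.png

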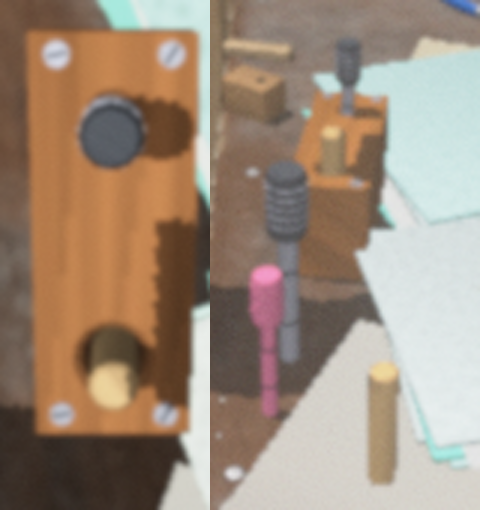

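The post's top is at wrist (317,218.7), expected (318,218.7). The rod is home and the long post hasn't moved, so I'll hand in.

```bash
python3 -c "
from h import *
ctrl.job_done(); print(ctrl.state()['time_s'])"
```

```text
the job is handed in; nothing more can be done
the job is handed in; nothing more can be done
```

The socket is 25 mm deep, so the short post is standing in it and the job is handed in. The robot's clock read about 26 s at the last check, and no verdict was reported.

- **Depth:** the rod's tip touched bottom 25.6 mm below the block's top and rested there for 0.5 s.
- **Rod:** it went back into its rest hole and made contact within 0.6 mm of its starting height. Both camera views showed it upright, as it was at the start.
- **Short post:** contact put its foot at z = 54.7 mm, so about 30 mm shows above the block. In the wrist view its top was within about 1 px of where it should be, and it stood upright and released.
- **Long post and gripper:** the long post looked unmoved in the side view, and the open gripper was clear of everything.

The first position estimates from the top camera were up to about 4 mm off the wrist camera's. I used the wrist values, which agreed with the block's known sizes to about 2 mm. No final check failed.

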